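Tip the seesaw gate and let the grinding balls into the other tray

ROBOT

A 6-joint arm with a two-finger parallel gripper is mounted at the origin on the work surface. World frame = base frame: x ahead of the robot, y to its left, z up, the work surface at z = 0. Lengths are in m, angles in degrees, forces in N, time in s.
With the tool pointing down it reaches from about 0.25 to 0.725 m from the base axis. Payload 9.7 kg.
Tool frame: the origin (TCP) lies on the centre line of the jaws, within the pads' length; the fingertips stand bot.nose_length ahead of it and the grasp point (between the pads) lies 11 mm behind it (bot.nose_length is the distance from the TCP to the fingertips, in m); z points along the fingers, y is the line along which they close (so a half turn about z gives the same grasp; the last joint's range is limited). The gripper opens to 85 mm and grips with 20 to 120 N. Pads are 22 mm wide; open, the fingers measure 114 mm over their backs; the gripper's body (76 mm by 85 mm) begins 54 mm behind the grasp point. The pads swing forward as they close: fully open they stand 13 mm farther back than shut.
Start: joints at [-64.343, 4.979, 10.078, 95.1, 0, 90], TCP at [0.238, -0.496, 0.239] pointing down, gripper open.
Joint ranges: [-179.16, 179.16], [-48.56, 103.87], [-65.8, 70.77], [-126.05, 130.52], [-82.76, 87.17], [-180, 180]. Speed limits (degrees/s): [127.2, 127.2, 147.25, 180, 180, 180].

INTERFACE

Orientations are given as [roll, pitch, yaw] about the fixed x, y, z axes, in that order (R = Rz(yaw) Ry(pitch) Rx(roll)).
In Python, from workcell import bot gives the robot as it stands. The module is installed in compiled form; this text tells all that it offers.
- The arm moves only by the shell command python3 -m inch 'ROWS' [OPENING] [FORCE]. ROWS is JSON, a list of rows, each a list of 4 numbers: the shift along the world's x, y, z in cm, then the turn about the world's z in degrees. A call has exactly 8 rows; each row is the pose to reach, as a shift and turn from the pose commanded when the call began; what a row does not reach only later rows make up. A row lasts 1/8 s, in which the tool goes at most 62.5 mm and 10.7 degrees, less where a joint would pass 70% of its speed; a pose out of reach is approached as far as the arm can. A call with a gripper value outside its range is refused whole. OPENING is the finger opening in cm, from 0 to 8.54, set as the call begins (- or left out, the last holds). The fingers move at their own pace and stop on an object; FORCE is the grip in N (left out, the last holds). Time passes only in rows, so rows that repeat a pose let the fingers close, or fill a call up. It gives the time, the measured TCP pose, the force, the opening and the grip force at its end, in the units of the state.
- bot.get_obs(): the state, without advancing time (a new reading comes with each control period).
- bot.camera(name): name is "side" or "top" or "wrist"; returns a dict with "img" (480x640x3 uint8, red, green, blue), "fovy" (degrees; the focal length in pixels is half the picture's height over the tangent of half this angle, whatever the lens; pixels are square), "cx", "cy" (the principal point, pixels), "R" (3x3) and "t" (3): a world point X has camera coordinates R X + t; the wrist camera has in their place "mount" (4x4, takes a point from camera to tool coordinates, whose origin is the TCP and whose axes are the flange's). Camera axes: x right, y down, z forward; pixel columns grow to the right and rows downward; lengths in m; the calibration is good to about 2 mm. A picture is of the moment at which its call begins: read the wrist's pose just before it. There is no depth.
- bot.job_done(): hands the job in; it is judged then, once.
Trained networks look in a picture, given as the dict that the camera call returned (one of the last four; its "shot" number tells which), for a name from the list of things; names that differ only in an ending like _2 or _b are one class to them, and where a whole thing is asked for, a point or a joint stands for the part that bears it (a point fixed in the world has none). Each returns a list of dicts, best first, with "score" (0 to 1); they miss things now and then, are a little off and sometimes report something else, mostly with a low value. They report only what shows in the picture. A call takes as long as a camera call.
- bot.find_in(thing, picture): "point" ([column, row] in pixels, amid what is visible of it).
- bot.landmark_of(thing, picture): "point" ([column, row] in pixels: a listed point, or the origin of a listed thing).
The state is a dict: "time": time; "q": joint angles; "qd": joint speeds; "joint_efforts": joint torques, N m; "ee_pos": TCP position; "tcp_rot": TCP orientation; "wrist_force": force on the tool from outside, world axes, zero at the start; "torque": the same for the moment, N m; "opening": finger opening in m; "grasp_force": force on a finger pad.
Only numpy, scipy, OpenCV 4.12 (cv2) and the standard library are available. Lean on these libraries where they do the work, as an engineer would, in place of code of your own. Each camera call takes 0.05 s, during which the arm holds its last target. There are 200 camera calls.

TASK

With a fingertip, press down the raised end of the seesaw so that it rocks over and points to the other chute, and then press the gate's pad beside the supply channel down so that all four grinding balls run over the seesaw into the tray on the newly chosen side. Do not touch the balls themselves, and leave the ink jar, cup, inkstone and paperweight where they are.

Things in the scene. Friction and masses are not known exactly. Their poses are not given: they have to be found in the camera images.
- feeder: Plywood ball feeder fixed to the table, 510 mm (its y) by 300 mm. Origin on the table below the middle of the seesaw's pivot pin; x away from the robot, y to its left, z up, turned up to 20 deg about vertical. A supply channel 40 mm wide, walls 130 to 145 mm high, falls from x = 172 mm to end over the seesaw's middle. Left (+y) and right (-y) of the seesaw a chute leads into an open tray.
- rocker (a joint): Tilt of the seesaw gate, rad: aluminium pan 176 x 60 mm along the feeder's y, pivot pin along x, 75 mm above the table. +0.28: left (+y) end up, feeds the right chute; -0.28: right end up, feeds the left chute; hard stops at both. Top-heavy: pushed past level it falls to the other stop and stays there. Under 2 N on the raised tab tips it. Starts on either stop.
- tab_left (a point): Middle of the top of the seesaw's left press tab, flat, 50 mm (x) by 46 mm (y), 6 mm thick, on the robot's side of the pan. With the seesaw level it is 66 mm in -x, 62 mm in +y and 16 mm above the pin; 107 mm above the table when raised, 73 mm when down. The pan's front wall stands 27 mm away towards +x and rises 49 mm above the tab; the other sides are open.
- tab_right (a point): The same for the right press tab, 62 mm in -y of the pin.
- gate (a joint): Travel of the drop gate that holds the balls back, m: 0 = up (channel blocked), 0.022 = fully down, at a hard stop (channel open). A steel plate 6 mm thick across the supply channel, at x = 50 mm of the feeder. It slides straight down against 2 to 3 N of friction and stays where it is left.
- gate_pad (a point): Middle of the top of the gate's steel press pad, 42 x 42 mm, 8 mm thick, beside the supply channel on its left: at x = 50, y = 78 mm of the feeder, 146 mm above the table when up, 124 mm when fully down; moves straight down. The channel's outer wall is 58 mm from this point, its top about 132 mm above the table.
- tray_left (a point): Middle of the floor of the left catch tray (inside about 80 mm in x by 90 mm in y, 55 mm deep); 205 mm in +y from the feeder's origin, 23 mm above the table. The chute between seesaw and tray (95 to 160 mm in y) has side walls 89 mm high; the tray's own walls are 70 to 78 mm high.
- tray_right (a point): The same for the right tray, 205 mm in -y.
- ball1: White porcelain grinding ball, 24 mm across, origin at its centre, about 26 g. The four balls wait in a row in the supply channel behind the gate (this one is next to the gate). Once let go they need about 2 s to roll over the rocker and down a chute into its tray.
- ball2: White porcelain grinding ball, 24 mm across, origin at its centre, about 26 g. The four balls wait in a row in the supply channel behind the gate. Once let go they need about 2 s to roll over the rocker and down a chute into its tray.
- ball3: White porcelain grinding ball, 24 mm across, origin at its centre, about 26 g. The four balls wait in a row in the supply channel behind the gate. Once let go they need about 2 s to roll over the rocker and down a chute into its tray.
- ball4: White porcelain grinding ball, 24 mm across, origin at its centre, about 26 g. The four balls wait in a row in the supply channel behind the gate. Once let go they need about 2 s to roll over the rocker and down a chute into its tray.
- ink_bottle: Bystander: closed glass ink jar, 48 mm across, 85 mm tall, origin under its middle, behind the right chute.
- cup: Bystander: blue ceramic cup, 64 mm across, 65 mm tall, origin under its middle, behind the left tray.
- inkstone: Bystander: dark inkstone slab 80 x 120 x 22 mm, origin under its middle, in front of the right tray.
- paperweight: Bystander: wooden paperweight 35 x 160 x 18 mm with a small brass knob (top 32 mm), origin under its middle, in front of the left tray.

How it is judged (in metres and radians):
On the way, in this order (a step that is already met when the one before it is completed fails the run):
1. the seesaw has been rocked over to its other stop while the gate still holds the balls back (distance of tab_left from where it was at the start of the episode above 0.02 m and (value of joint rocker above 0.24 rad or value of joint rocker below -0.24 rad) and value of joint gate below 0.006 m), for 0.2 s.
2. the gate has been pressed down (value of joint gate above 0.012 m), for 0.1 s.
At the end, for the whole second after the job is handed in: The seesaw rests on the other stop from where it began (beyond 0.24 rad, its tab over 20 mm from its start), and all four balls lie still (under 0.05 m/s) in the tray of the side now low, within 68 mm of the middle of its floor and under 65 mm above the table (distance of tab_left from where it was at the start of the episode above 0.02 m and ((value of joint rocker above 0.24 rad and distance between each of ball1, ball2, ball3, ball4 and tray_right below 0.068 m and height (world z) of each of ball1, ball2, ball3, ball4 below 0.065 m and linear speed of each of ball1, ball2, ball3, ball4 below 0.05 m/s) or (value of joint rocker below -0.24 rad and distance between each of ball1, ball2, ball3, ball4 and tray_left below 0.068 m and height (world z) of each of ball1, ball2, ball3, ball4 below 0.065 m and linear speed of each of ball1, ball2, ball3, ball4 below 0.05 m/s))); the robot touches nothing.
It fails at once if a ball is touched by the robot (contact force between any of the fingers, the arm and ball1 above 0.3 N or contact force between any of the fingers, the arm and ball2 above 0.3 N or contact force between any of the fingers, the arm and ball3 above 0.3 N or contact force between any of the fingers, the arm and ball4 above 0.3 N).
It fails at once if a ball is lifted (height (world z) of any of ball1, ball2, ball3, ball4 above 0.18 m).
It fails at once if a bystander is moved by more than 20 mm (distance of any of ink_bottle, cup, inkstone, paperweight from where it was at the start of the episode above 0.02 m).
It also fails if it takes over 48 s, if anything falls off the work surface, if the arm or the gripper's body presses on something with over 40 N, if the wrist force passes 120 N, or if a joint passes its speed limit or range.

## Working session

There is one attempt and no reset: what is moved stays moved. The work goes in short steps, Python scripts to look and compute and a shell command to move; the robot and the scene stay as the last step left them, time stands still between calls to the robot, and variables do not carry over. Pictures are saved under pics/ and viewed, at most 10 in all, crops included, and the job is handed in when it is done.

```bash
mkdir -p pics
cat > h.py <<'E'
import numpy as np, cv2
from workcell import bot
def ray(p,uv):
    f=240/np.tan(np.radians(p["fovy"])/2)
    d=np.array([(uv[0]-p["cx"])/f,(uv[1]-p["cy"])/f,1.0]); R=np.array(p["R"]);t=np.array(p["t"])
    return -R.T@t, R.T@d
def atz(p,uv,z):
    c,d=ray(p,uv); return c+d*(z-c[2])/d[2]
def proj(p,X):
    f=240/np.tan(np.radians(p["fovy"])/2)
    x=np.array(p["R"])@X+p["t"]; return [round(float(p["cx"]+f*x[0]/x[2])),round(float(p["cy"]+f*x[1]/x[2]))]
def tri(a,b):
    (c1,d1),(c2,d2)=a,b
    s=np.linalg.lstsq(np.c_[d1,-d2],c2-c1,rcond=None)[0]
    p,q=c1+d1*s[0],c2+d2*s[1]; return (p+q)/2,np.linalg.norm(p-q)
E
python3 - <<'E'
from h import *
np.set_printoptions(precision=3,suppress=True)
T=bot.camera("top");S=bot.camera("side")
for n,p in(("top",T),("side",S)): cv2.imwrite(f"pics/{n}0.png",p["img"][...,::-1])
for k in ["feeder","tab_left","tab_right","gate_pad","tray_left","tray_right","ball1"]:
    a=bot.landmark_of(k,T)[:1];b=bot.landmark_of(k,S)[:1]
    print(k,[(x["point"],round(x["score"],2)) for x in a+b])
    if a and b: print("  ",*tri(ray(T,a[0]["point"]),ray(S,b[0]["point"])))
print(bot.nose_length,bot.get_obs()["ee_pos"],bot.get_obs()["tcp_rot"])
E
```

```text
feeder [([370.1, 239.7], 0.84), ([361.1, 241.6], 0.66)]
   [ 0.551 -0.08   0.006] 0.006578600460081231
tab_left [([472.5, 205.2], 0.57), ([351.1, 243.8], 0.61)]
   [ 0.687 -0.306 -0.234] 0.12533765392031399
tab_right [([396.6, 277.4], 0.6), ([410.5, 216.2], 0.93)]
   [ 0.478 -0.112  0.099] 0.0019695022275403036
gate_pad [([347.3, 179.9], 0.56), ([314.7, 173.4], 0.58)]
   [ 0.631 -0.026  0.152] 0.0021327015142219565
tray_left [([267.8, 194.9], 0.79), ([261.6, 262.1], 0.58)]
   [0.629 0.105 0.02 ] 0.0033779096701218037
tray_right [([480.7, 272.1], 0.67), ([453.6, 207.5], 0.88)]
   [ 0.485 -0.282  0.019] 0.008040463948627534
ball1 [([475.0, 203.1], 0.75), ([338.4, 153.3], 0.64)]
   [ 0.637 -0.182  0.134] 0.12765801368477342
0.008 [ 0.238 -0.496  0.239] [179.996   0.     25.656]
```

View pics/top0.png

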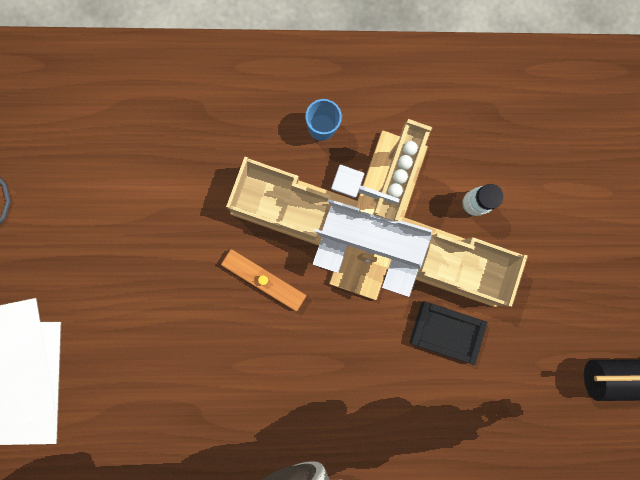

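View pics/side0.png

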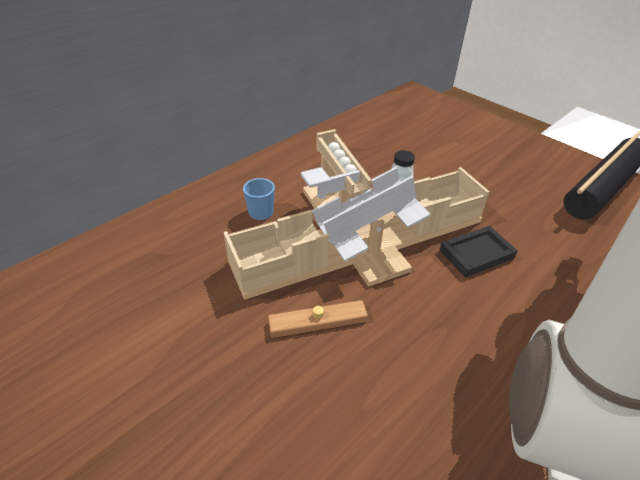

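Run:
```python
from h import *
from scipy.optimize import least_squares
np.set_printoptions(precision=4,suppress=True)
T=bot.camera("top");S=bot.camera("side")
a=-.28; 
def tab(s,r):
    y,z=62*s,16
    return np.array([-66,y*np.cos(r)-z*np.sin(r),75+y*np.sin(r)+z*np.cos(r)])/1e3
M={"tab_right":tab(-1,a),"gate_pad":np.array([50,78,146])/1e3,"tray_left":np.array([0,205,23])/1e3,"tray_right":np.array([0,-205,23])/1e3,"feeder":np.zeros(3)}
obs=[(p,k,bot.landmark_of(k,p)[0]["point"]) for p in(T,S) for k in M]
def W(v,X):
    c,s=np.cos(v[2]),np.sin(v[2]); return np.array([c*X[0]-s*X[1]+v[0],s*X[0]+c*X[1]+v[1],X[2]])
def pr(p,X):
    f=240/np.tan(np.radians(p["fovy"])/2);x=np.array(p["R"])@X+p["t"];return np.array([p["cx"]+f*x[0]/x[2],p["cy"]+f*x[1]/x[2]])
r=least_squares(lambda v:np.concatenate([pr(p,W(v,M[k]))-u for p,k,u in obs]),[.555,-.085,-.35],loss="soft_l1",f_scale=3)
v=r.x;print(v,np.degrees(v[2]))
for p,k,u in obs: print(k,pr(p,W(v,M[k]))-u)
for n,X in [("tabL down",tab(1,a)),("tabR",M["tab_right"]),("tabL up",tab(1,.28)),("pad",M["gate_pad"])]: print(n,W(v,X),pr(T,W(v,X)),pr(S,W(v,X)))
```

```text
[ 0.5597 -0.0838 -0.3603] -20.6417319795163
tab_right [-0.142   2.1767]
gate_pad [0.4997 0.0582]
tray_left [-1.6713 -2.5391]
tray_right [ 2.287  -1.0287]
feeder [-0.6721  0.3126]
tab_right [-2.55   -2.2876]
gate_pad [2.2356 1.525 ]
tray_left [0.9988 0.442 ]
tray_right [-1.2105  4.2688]
feeder [ 0.5119 -0.4189]
tabL down [ 0.5205 -0.0007  0.0732] [328.0469 253.09  ] [348.3849 244.2519]
tabR [ 0.4785 -0.1122  0.1075] [398.158  277.6767] [410.65   212.3124]
tabL up [ 0.5174 -0.0089  0.1075] [334.4774 253.8655] [354.3701 228.2346]
pad [ 0.634  -0.0285  0.146 ] [348.1997 178.2582] [315.2356 174.825 ]
```

```bash
python3 -m inch '[[2.9,4.8,0,-6],[5.8,9.5,0,-12],[8.7,14.3,0,-18],[11.7,19,0,-24],[14.6,23.8,0,-30],[17.5,28.5,0,-36],[20.4,33.3,0,-42],[23.3,38,0,-46.3]]' 0
python3 -m inch '[[0,0,-1,0],[0,0,-2,0],[0,0,-3,0],[0,0,-4,0],[0,0,-5,0],[0,0,-6,0],[0,0,-6,0],[0,0,-6,0]]'
python3 - <<'E'
from h import *
np.set_printoptions(precision=4,suppress=True)
from scipy.spatial.transform import Rotation as Ro
o=bot.get_obs();w=bot.camera("wrist");print(o["time"],o["ee_pos"],o["tcp_rot"],o["q"],o["wrist_force"])
m=np.array(w["mount"]);A=Ro.from_euler("xyz",o["tcp_rot"],degrees=True).as_matrix()
R=(A@m[:3,:3]).T; c=np.array(o["ee_pos"])+A@m[:3,3]; w["R"]=R;w["t"]=-R@c
im=w["img"][...,::-1].copy()
tip=np.array(o["ee_pos"])+A[:,2]*bot.nose_length
for X,col in((np.array([.4785,-.1122,.1075]),(0,0,255)),(np.array([tip[0],tip[1],.1075]),(0,255,0))): cv2.circle(im,proj(w,X),4,col,-1)
w2={k:v for k,v in w.items()}
for d in bot.landmark_of("tab_right",w)[:2]: print(d,atz(w,d["point"],.1075))
cv2.imwrite("pics/w1.png",im)
E
```

```text
time: 2.4
ee_pos: [0.4623, -0.1428, 0.2395]
tcp_rot: [-178.6, -0.0, -18.0]
wrist_force: [1.2, -0.4, -0.0]
opening: 0.0
grasp_force: 0.0
time: 3.4
ee_pos: [0.4614, -0.1455, 0.1795]
tcp_rot: [-178.7, 0.0, -18.2]
wrist_force: [0.4, 0.3, -0.3]
opening: -0.0001
grasp_force: 0.0
3.4 [ 0.4614 -0.1455  0.1795] [-178.6602    0.0073  -18.2136] [-18.2688  -4.8813  -6.4154  88.4745   1.3398 179.9447] [ 0.3611  0.2871 -0.3019]
{'point': [266.9, 245.3], 'score': 0.78} [ 0.4799 -0.1147  0.1075]
```

View pics/w1.png

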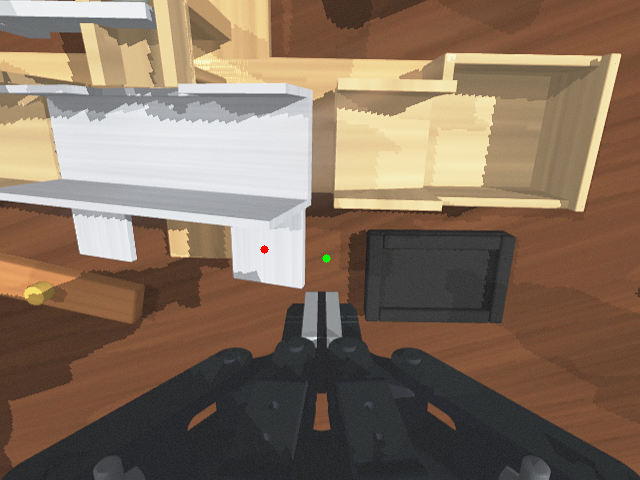

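```bash
python3 -m inch '[[0,0,0,4],[0.3,0.9,0,8],[0.6,1.8,0,8],[1,2.8,0,8],[1,2.8,0,8],[1,2.8,0,8],[1,2.8,0,8],[1,2.8,0,8]]' 0
```

```text
time: 4.5
ee_pos: [0.4712, -0.1177, 0.1793]
tcp_rot: [-178.7, 0.0, -10.2]
wrist_force: [0.3, 0.1, 0.2]
opening: 0.0003
grasp_force: 0.0
```

```bash
python3 -m inch '[[0,0,-2,0],[0,0,-4,0],[0,0,-5.5,0],[0,0,-6.5,0],[0,0,-7.3,0],[0,0,-8.1,0],[0,0,-8.8,0],[0,0,-9.3,0]]'
python3 -m inch '[[0,0,0,0],[0,0,1,0],[0,0,3,0],[0,0,6,0],[0,0,9,0],[0,0,11,0],[0,0,11,0],[0,0,11,0]]'
python3 - <<'E'
from h import *
np.set_printoptions(precision=4,suppress=True)
T=bot.camera("top");S=bot.camera("side")
cv2.imwrite("pics/s2.png",S["img"][100:340,160:520,::-1])
for p in(T,S):
  for k in("tab_left","tab_right","gate_pad"):print(k,[(d["point"],round(d["score"],2)) for d in bot.landmark_of(k,p)[:1]])
E
```

```text
time: 5.5
ee_pos: [0.4713, -0.1175, 0.0859]
tcp_rot: [-178.7, 0.0, -10.2]
wrist_force: [-0.9, -0.1, -0.3]
opening: -0.0
grasp_force: 0.0
time: 6.5
ee_pos: [0.4712, -0.1175, 0.1958]
tcp_rot: [-178.7, 0.1, -10.2]
wrist_force: [0.4, -0.2, 0.6]
opening: 0.0005
grasp_force: 0.0
tab_left [([334.6, 256.4], 0.57)]
tab_right [([398.2, 279.1], 0.85)]
gate_pad [([348.3, 179.9], 0.61)]
tab_left [([355.1, 225.2], 0.96)]
tab_right [([412.5, 228.8], 0.89)]
gate_pad [([318.4, 176.7], 0.77)]
```

View pics/s2.png

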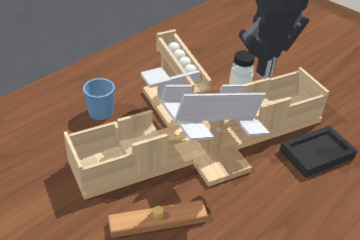

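```bash
python3 -m inch '[[0,0,2,4],[2.5,1.5,2.5,8],[5.5,3,2.5,12],[8.5,5,2.5,13],[11.5,6.7,2.5,13],[14.5,8.3,2.5,13],[16.2,9.4,2.5,13],[16.2,9.4,2.5,13]]'
python3 - <<'E'
from h import *
np.set_printoptions(precision=4,suppress=True)
from scipy.spatial.transform import Rotation as Ro
o=bot.get_obs();w=bot.camera("wrist");print(o["time"],o["ee_pos"],o["tcp_rot"],o["q"],o["wrist_force"])
m=np.array(w["mount"]);A=Ro.from_euler("xyz",o["tcp_rot"],degrees=True).as_matrix()
R=(A@m[:3,:3]).T; c=np.array(o["ee_pos"])+A@m[:3,3]; w["R"]=R;w["t"]=-R@c
im=w["img"][...,::-1].copy()
for d in bot.landmark_of("gate_pad",w)[:2]: print(d,atz(w,d["point"],.146))
for X,col in((np.array([.634,-.0285,.146]),(0,0,255)),(np.array([o["ee_pos"][0],o["ee_pos"][1],.146]),(0,255,0))): cv2.circle(im,proj(w,X),4,col,-1)
cv2.imwrite("pics/w3.png",im)
E
```

```text
time: 7.9
ee_pos: [0.6339, -0.0228, 0.2202]
tcp_rot: [-178.7, 0.1, 2.9]
wrist_force: [-0.9, -0.9, -0.5]
opening: 0.0
grasp_force: 0.0
7.9 [ 0.6339 -0.0228  0.2202] [-178.6524    0.1051    2.854 ] [ -2.6412  16.8835  21.6893  95.0395   1.3313 174.5033] [-0.898  -0.9296 -0.4971]
{'point': [333.2, 259.9], 'score': 0.83} [ 0.6326 -0.0269  0.146 ]
```

View pics/w3.png

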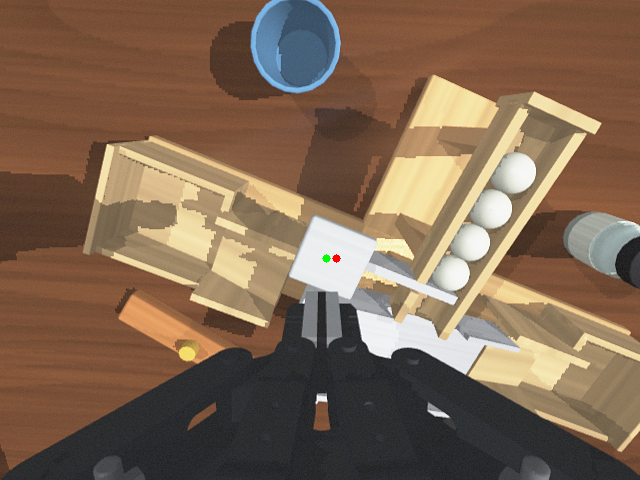

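```bash
python3 -m inch '[[0.3,-0.1,-2,0],[0.3,-0.1,-4,0],[0.3,-0.1,-5.5,0],[0.3,-0.1,-6.3,0],[0.3,-0.1,-7,0],[0.3,-0.1,-7.7,0],[0.3,-0.1,-8.3,0],[0.3,-0.1,-8.8,0]]'
python3 -m inch '[[0,0,0,0],[0,0,0,0],[0,0,1,0],[0,0,3,0],[0,0,6,0],[0,0,9,0],[0,0,10,0],[0,0,10,0]]'
python3 -m inch '[[0,0,0,0],[0,0,0,0],[0,0,0,0],[0,0,0,0],[0,0,0,0],[0,0,0,0],[0,0,0,0],[0,0,0,0]]'
python3 -m inch '[[0,0,0,0],[0,0,0,0],[0,0,0,0],[0,0,0,0],[0,0,0,0],[0,0,0,0],[0,0,0,0],[0,0,0,0]]'
python3 - <<'E'
from h import *
w=bot.camera("wrist");S=bot.camera("side")
cv2.imwrite("pics/f.png",np.vstack([w["img"],S["img"]])[:,:,::-1][::1,::1][:, :][::2,::2].copy())
E
```

```text
time: 9.0
ee_pos: [0.6364, -0.0245, 0.1331]
tcp_rot: [-178.7, 0.0, 2.8]
wrist_force: [-1.7, -1.3, 2.0]
opening: -0.0001
grasp_force: 1.0
time: 10.0
ee_pos: [0.6367, -0.0245, 0.2337]
tcp_rot: [-178.7, -0.0, 2.8]
wrist_force: [0.1, 0.3, -1.5]
opening: -0.0
grasp_force: 0.0
time: 11.0
ee_pos: [0.6363, -0.0245, 0.2333]
tcp_rot: [-178.7, 0.0, 2.8]
wrist_force: [-0.2, -0.2, 0.4]
opening: -0.0
grasp_force: 0.0
time: 12.0
ee_pos: [0.6363, -0.0245, 0.2333]
tcp_rot: [-178.7, 0.0, 2.8]
wrist_force: [-0.8, -0.3, 0.7]
opening: -0.0003
grasp_force: 0.0
```

View pics/f.png

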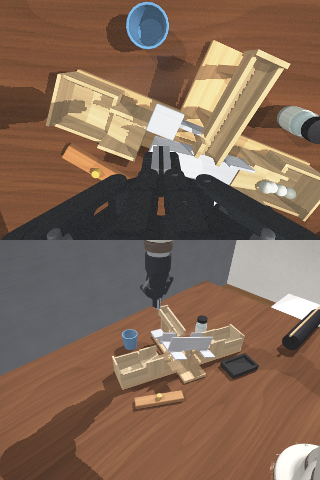

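The channel is empty, and about three balls show at (270-290, 188) near the right tray. I'll wait a second and check from the top camera.

```bash
python3 -m inch '[[0,0,0,0],[0,0,0,0],[0,0,0,0],[0,0,0,0],[0,0,0,0],[0,0,0,0],[0,0,0,0],[0,0,0,0]]' | head -1
python3 - <<'E'
from h import *
w=bot.camera("wrist");T=bot.camera("top")
a=cv2.resize(T["img"][200:330,360:560],(800,520))
cv2.imwrite("pics/f2.png",np.hstack([cv2.resize(T["img"][220:320,420:540],(400,333)),cv2.resize(w["img"][300:480,440:640],(370,333))])[:,:,::-1])
for k in range(1,5):print([(d["point"],round(d["score"],2),atz(T,d["point"],.035).round(3)) for d in bot.landmark_of(f"ball{k}",T)[:4]])
E
```

```text
time: 13.1
[]
[]
[]
[]
```

View pics/f2.png

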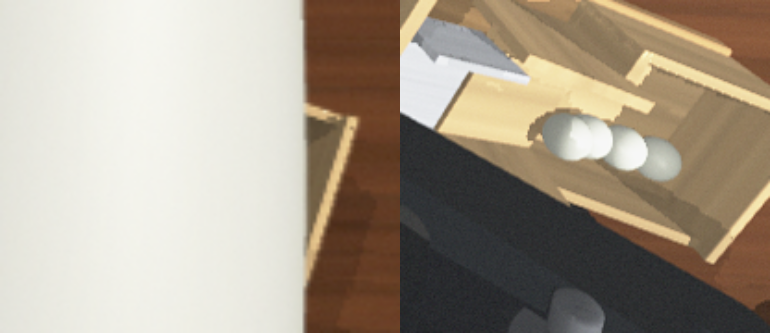

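The wrist view shows four balls in a row near where the chute meets the right tray. I'll move the arm aside to measure them.

```bash
python3 -m inch '[[-1,4,0,3],[-3,8,0,6],[-5,12,0,12],[-7,16,0,18],[-9,20,0,24],[-12,24,0,30],[-14,27,0,36],[-14,27,0,40]]'
python3 - <<'E'
from h import *
T=bot.camera("top");S=bot.camera("side")
cv2.imwrite("pics/f3.png",np.hstack([cv2.resize(T["img"][220:320,420:540],(400,333)),cv2.resize(S["img"][160:260,380:500],(400,333))])[:,:,::-1])
v=[.5597,-.0838,-.3603];c,s=np.cos(v[2]),np.sin(v[2])
for d in bot.landmark_of("ball1",T)[:6]:
    X=atz(T,d["point"],.035);e=X[:2]-v[:2];print(d["point"],round(d["score"],2),X.round(3),"local",(c*e[0]+s*e[1]).round(3),(-s*e[0]+c*e[1]).round(3))
E
```

```text
time: 14.4
ee_pos: [0.495, 0.2475, 0.2336]
tcp_rot: [-178.7, -0.0, 43.1]
wrist_force: [-0.0, -0.4, -0.6]
opening: -0.0001
grasp_force: 0.0
[472.8, 280.1] 0.69 [ 0.474 -0.259  0.035] local -0.018 -0.194
[482.7, 285.7] 0.67 [ 0.464 -0.277  0.035] local -0.021 -0.214
[496.9, 286.7] 0.64 [ 0.462 -0.302  0.035] local -0.014 -0.239
[464.8, 277.2] 0.62 [ 0.479 -0.245  0.035] local -0.018 -0.179
```

View pics/f3.png

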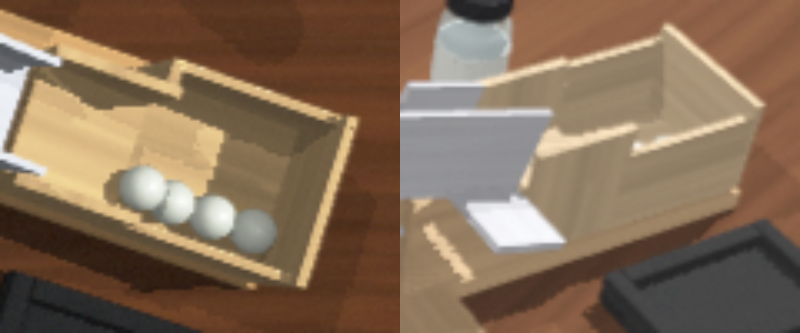

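Ball 1 may be resting higher than the others, so I'll triangulate heights from the earlier wrist view and the top view.

Run:
```python
from h import *
from scipy.spatial.transform import Rotation as Ro
T=bot.camera("top");w=bot.camera("wrist")
m=np.array(w["mount"]);A=Ro.from_euler("xyz",[-178.7,0,2.8],degrees=True).as_matrix()
R=(A@m[:3,:3]).T;w["R"]=R;w["t"]=-R@(np.array([.6363,-.0245,.2333])+A@m[:3,3])
v=[.5597,-.0838,-.3603];c,s=np.cos(v[2]),np.sin(v[2])
D=sorted(d["point"] for d in bot.landmark_of("ball1",T)[:4]);print(D)
print("now wrist-top sizes; heights:")
for a,b in zip([(464.,276),(472.5,280.5),(484.5,285.5),(496.5,289)],[(532,374),(543,374.6),(561.6,379.5),(579.5,386)]):
    X,g=tri(ray(T,a),ray(w,b));e=X[:2]-v[:2];print(X.round(3),round(g,4),(c*e[0]+s*e[1]).round(3),(-s*e[0]+c*e[1]).round(3))
```

```text
[[461.3, 280.7], [472.3, 280.1], [483.2, 287.2], [496.5, 287.6]]
now wrist-top sizes; heights:
[ 0.481 -0.24   0.046] 0.0004 -0.018 -0.174
[ 0.473 -0.259  0.035] 0.0001 -0.019 -0.194
[ 0.465 -0.282  0.03 ] 0.0012 -0.019 -0.219
[ 0.458 -0.303  0.03 ] 0.0003 -0.018 -0.241
```

All four balls are in the right tray: the highest centre is about 5 cm and they lie within 5 cm of the tray's middle. They look unchanged over 2 s, so I'm handing in.

```bash
python3 -c "
from workcell import bot
print(bot.job_done())"
```

```text
the job is handed in; nothing more can be done
None
```

The seesaw is rocked over to feed the right chute, the gate is pressed down, and all four balls are at rest in the right tray; I handed the job in, but it returned no verdict.

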